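Close the roaster's ignition battery box and screw its cover down

TASK

The ignition battery box of the table roaster has fresh cells in it. Slide its cover fully home so that its notched nose goes under the raised screw head, then take the flat-blade screwdriver from the rack, seat its bit in the slot and, keeping it pushed down, turn the screw clockwise until it stops, fully home. Hang the driver back in the hole it came from and leave the other tools, the old batteries and the tableware standing where they are.

Things in the scene. Friction and masses are not known exactly. Their poses are not given: they have to be found in the camera images.
- box: Grey metal battery box fixed to the table, 104 mm (its x) by 92 mm (y), 51 mm high, a 16 mm lug on each long side. Origin: centre of its underside. The cover slides along +x in grooves on ledges 44 mm up, under lips that reach in to 37.5 mm either side of the middle; the -x end is open above 42 mm, the +x end has a stop. The screw stands at x = +38 mm, y = 0. Two fixed cells lie inside.
- cover: Loose aluminium cover, 99.5 by 80 by 3 mm, 90 g, in the box's grooves. Axes parallel to the box's, origin on its underside. Fully home the origin is at x = 0, y = 0, z = 44 mm in the box's frame; it starts 23 to 34 mm out towards -x. Its nose (+x) has a notch 11 mm wide for the screw's shank. Slides with under 2 N until the end stop holds it.
- cover_flange (a point): Middle of the rear (-x) face of the cover's turned-up rear flange, where it is pushed towards +x. The flange is 64 mm wide (y), 3 mm thick, its top 7 mm above this point; this point is 52 mm behind and 10 mm above the cover's origin. Behind it nothing stands.
- screw: Captive brass slotted screw, upright. Origin: on its axis at the underside of its 22 mm washer; z up. Head 20 mm across, top 6 mm above the origin. The slot runs along its y axis (half a turn looks the same): 12 mm long, closed ends, 3.6 mm wide, floor 2 mm above the origin. It sinks 2 mm per rad turned clockwise seen from above; takes about 0.08 N m; pushing alone does not turn it.
- screw_turn (a joint): How far the screw is turned clockwise, rad: starts between 0 and 0.7; fully home at its stop at 2.0, the washer then resting on the cover, 47 mm above the table. May be done in several strokes, reseating the bit between. The blade has about 0.2 rad of play either way in the slot before it takes the screw along.
- driver: Flat-blade screwdriver with a stout black six-sided handle, hung upright in a hole of the rack, tip then 18 mm above the table; 126 mm long, 90 g. Origin: centre of the blade's tip; z up to the handle. Blade 9 mm wide along y, 2 mm thick; shank 8 mm; collar 27 mm across at 60 to 64 mm, resting on the rack; handle 26 mm across flats from 64 to 120 mm, flats facing +x and -x and every 60 degrees.
- rack: Steel rack fixed to the table, 60 mm (x) by 196 mm (y), its top plate at 74 to 78 mm height, with three through holes 17 mm across at y = -66, 0 and +66 mm of its frame. Origin: centre of its underside. One driver hangs in each hole.
- cross_driver: Slim round black screwdriver with a cross tip, 19 mm handle, 75 mm tall above the rack's plate; origin at the underside of its collar. To be left alone.
- socket_driver: Socket driver with a pear-shaped round black handle, 34 mm across, 50 mm tall above the rack's plate; origin at the underside of its collar. To be left alone.
- old_cell_a: Spent D battery standing upright, 33 mm across, 61 mm tall; origin at the centre of its underside. To be left alone.
- old_cell_b: The other spent D battery, same size, upright; origin at the centre of its underside. To be left alone.
- sauce_pot: Black lidded sauce pot, 62 mm across, 97 mm tall; origin at the centre of its underside. To be left alone.
- tumbler: Glass tumbler, 70 mm across, 105 mm tall; origin at the centre of its underside. To be left alone.
- sauce_dish: White square divided sauce dish, 95 mm wide, 28 mm high; origin at the centre of its underside. To be left alone.
Not all that is in view belongs to the job. What is shaped like the driver but purple or yellow is not meant.

How it is judged:
By the outcome, as a careful person would: the job done as asked, in the order asked, and still so for the second after the job is handed in, with the robot touching nothing.
It also fails if it takes over 69 s, if anything falls off the work surface, if the arm or the gripper's body presses on something with over 40 N, if the wrist force passes 120 N, or if a joint passes its speed limit or range.

ROBOT

A 6-joint arm with a two-finger parallel gripper is mounted at the origin on the work surface. World frame = base frame: x ahead of the robot, y to its left, z up, the work surface at z = 0. Lengths are in mm, angles in rad, forces in N, time in s.
With the tool pointing down it reaches from about 400 to 925 mm from the base axis. Payload 12.5 kg.
Tool frame: the origin (TCP) lies on the centre line of the jaws, within the pads' length; the fingertips stand 22 mm ahead of it and the grasp point (between the pads) lies 3 mm ahead of it; x points along the fingers, z is the direction in which the jaws open and shut, and the axes are right-handed (so a half turn about x gives the same grasp; the last joint's range is limited). The gripper opens to 95 mm and grips with 3 to 60 N. Pads are 20 mm wide; open, the fingers measure 119 mm over their backs; the gripper's body (75 mm by 180 mm) begins 59 mm behind the grasp point.
Start: joints at [1.194, 0.491, 1.559, -0, 1.092, -0.106], TCP at [167.171, 602.244, 236.661] pointing down, gripper open.
Joint ranges: [-3.1, 3.1], [-0.84, 2.19], [0.05, 2.79], [-1.13, 4.28], [0.06, 2.93], [-2.69, 2.69]. Speed limits (rad/s): [2.22, 2.22, 2.79, 3.14, 3.14, 3.14].

INTERFACE

Orientations are given as a 3x3 rotation matrix whose columns are the frame's x, y, z axes.
In Python, from cell import bot gives the robot as it stands.
- The arm moves only by the shell command python3 -m handwheel 'ROWS'. ROWS is JSON, a list of rows, each a list of 3 entries, a list of its own where there are three numbers: the finger opening in m, from 0 to 0.0951, then the shift along the tool's x, y, z in m, then the turn about the tool's x in rad. In form: [[claw, [dx, dy, dz], roll], ...]. A call has 1 to 12 rows; each row is the pose to reach, as a shift and turn from the pose measured when the call began, along the tool's axes at that moment; what a row does not reach only later rows make up. A row lasts 1/12 s, in which the tool goes at most 41.7 mm and 7.16 degrees, less where a joint would pass 70% of its speed; a pose out of reach is approached as far as the arm can. A call with a gripper value outside its range is refused whole. The fingers move at their own pace and stop on an object; the grip force is fixed at half the most. Time passes only in rows, so rows that repeat a pose let the fingers close. It gives the time, the measured TCP pose, the force and the opening at its end, in the units of the state.
- bot.state(): the state, without advancing time (a new reading comes with each control period).
- bot.snapshot(name): name is "scene" or "top" or "wrist"; returns (picture, depth): 400x640x3 uint8, red, green, blue; 400x640 float32, mm along the optical axis (not along the pixel's ray), 0 where there is no reading.
- bot.calibration(name): a dict with "fx", "fy", "cx", "cy" (pixels), "origin" and "rotation" of the camera in the world. Camera axes: x right, y up, looking along -z (the intrinsics and any distortion apply to the point x, -y, -z); pixel columns grow to the right and rows downward; lengths in mm; the calibration is good to about 2 mm. A picture is of the moment at which its call begins: read the wrist's pose just before it. calibration takes no time and is no camera call; for the wrist camera it gives the pose at the moment of the call.
- bot.hand_in(): hands the job in, once; it reports no verdict.
Trained networks look in the newest picture that a camera, given by its name, has taken for a name from the list of things; names that differ only in an ending like _2 or _b are one class to them, and where a whole thing is asked for, a point or a joint stands for the part that bears it (a point fixed in the world has none). Each returns a list of dicts, best first, with "score" (0 to 1); they miss things now and then, are a little off and sometimes report something else, mostly with a low value. They report only what shows in the picture. A call takes as long as a camera call. They do not tell look-alikes from the thing itself.
- bot.boxes_of(camera, target): "at" ([column, row] as shares, 0 to 1, of the picture: columns of its width, rows of its height, amid what is visible of it).
- bot.masks_of(camera, target): "pixels" (400x640 bool, what is visible of it) and "at" ([column, row] as shares, 0 to 1, of the picture: columns of its width, rows of its height, amid what is visible of it).
The state is a dict: "time_s": time; "joint_positions": joint angles; "qd": joint speeds; "joint_torque": joint torques, N m; "eef_pos": TCP position; "tool_rot": TCP orientation; "force": force on the tool from outside, world axes, zero at the start; "wrist_torque": the same for the moment, N m; "width": finger opening in mm.
Only numpy, scipy, OpenCV 4.12 (cv2) and the standard library are available. Lean on these libraries where they do the work, as an engineer would, in place of code of your own. Each camera call takes 0.05 s, during which the arm holds its last target. There are 200 camera calls.

## Working session

There is one attempt and no reset: what is moved stays moved. The work goes in short steps, Python scripts to look and compute and a shell command to move; the robot and the scene stay as the last step left them, time stands still between calls to the robot, and variables do not carry over. Pictures are saved under pics/ and viewed, about 8 in all and at most 12, crops included, and the job is handed in when it is done.

```bash
mkdir -p pics; ls
cat > h.py <<'E'
import numpy as np, cv2, json
from cell import bot
def snap(cam,name=None):
    c=bot.calibration(cam); p,d=bot.snapshot(cam)
    if name: cv2.imwrite(f'pics/{name}.png',p[:,:,::-1])
    return p,d,c
def world(c,d,u,v):
    u=np.asarray(u,float);v=np.asarray(v,float)
    X=np.stack([(u-c['cx'])/c['fx']*d,-(v-c['cy'])/c['fy']*d,-d],-1)
    return X@np.array(c['rotation']).T+np.array(c['origin'])
def cloud(c,d):
    v,u=np.mgrid[0:d.shape[0],0:d.shape[1]]
    P=world(c,d,u,v); P[d<=0]=np.nan
    return P
E
python3 - <<'E'
from h import *
np.set_printoptions(precision=4,suppress=True)
s=bot.state(); print(s)
for cam in ['scene','top','wrist']:
    p,d,c=snap(cam,cam+'0'); np.savez(cam+'0.npz',p=p,d=d,c=np.array(c,dtype=object)); print(cam,c)
E
```

```text
pics
{'time_s': 0.0, 'joint_positions': array([ 1.1944,  0.4916,  1.5595, -0.    ,  1.0917, -0.1056]), 'qd': array([ 0.0005,  0.0014,  0.0009,  0.0008,  0.0018, -0.0006]), 'joint_torque': array([ -0.0036, -61.2639, -25.8184,   0.0692,   0.0482,  -0.0001]), 'eef_pos': array([167.0773, 602.0147, 236.055 ]), 'tool_rot': array([[-0.0004, -0.9636,  0.2675],
       [-0.0011,  0.2675,  0.9636],
       [-1.    ,  0.0001, -0.0011]]), 'force': array([-0.3949, -0.5552, -0.5389]), 'wrist_torque': array([-0.0422, -0.0207, -0.0394]), 'width': 95.00261417113173}
scene {'fx': 397.2516863953672, 'fy': 397.2516863953672, 'cx': 322.13887842404637, 'cy': 203.40397108747499, 'origin': array([1131.0989, -442.1479,  722.8996]), 'rotation': array([[ 0.5475, -0.5122,  0.6617],
       [ 0.8368,  0.34  , -0.4292],
       [-0.0051,  0.7887,  0.6147]])}
top {'fx': 383.47682219620197, 'fy': 383.47682219620197, 'cx': 324.4423951629384, 'cy': 202.55840683269594, 'origin': array([ 388.6672,  -18.4761, 1025.7455]), 'rotation': array([[-0.0223,  0.9968, -0.077 ],
       [-0.9996, -0.0238, -0.0179],
       [-0.0197,  0.0766,  0.9969]])}
wrist {'fx': 301.5443831317607, 'fy': 301.5443831317607, 'cx': 324.42701601275905, 'cy': 201.58852649711488, 'origin': array([ 92.2199, 623.7317, 383.3395]), 'rotation': array([[ 0.2677, -0.9265, -0.2643],
       [ 0.9635,  0.257 ,  0.0747],
       [-0.0012, -0.2747,  0.9615]])}
```

View pics/top0.png

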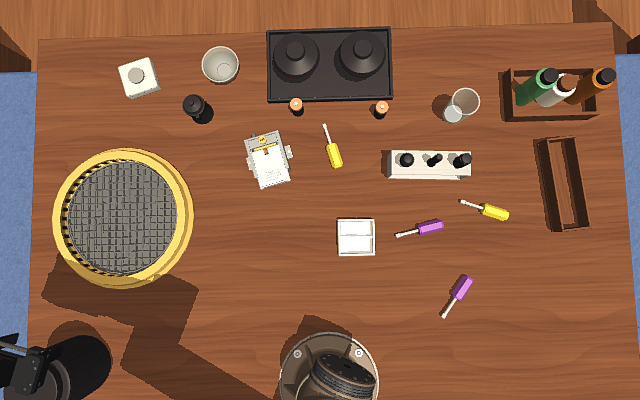

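View pics/scene0.png

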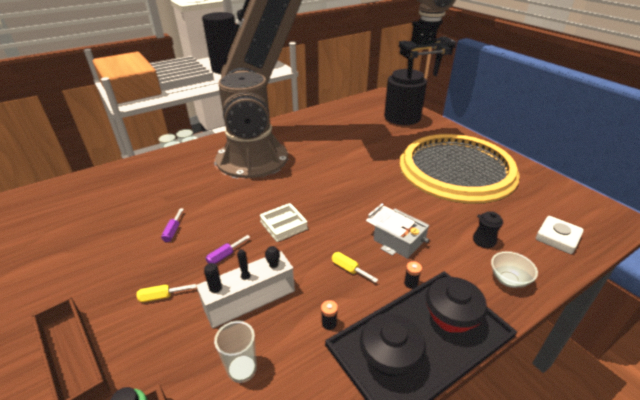

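The top view shows the box near (268,160), with its flange at the bottom and the brass screw at the top. The rack is near (430,163), with handles at about (407,159), (435,160) and (462,160). Next I'll measure with depth.

```bash
python3 - <<'E'
from h import *
np.set_printoptions(precision=2,suppress=True)
def load(cam):
    z=np.load(cam+'0.npz',allow_pickle=True); return z['p'],z['d'],z['c'].item()
p,d,c=load('top'); P=cloud(c,d)
ok=np.isfinite(P[...,2])
tab=P[300:390,520:600].reshape(-1,3); print('table z',np.nanmedian(tab[:,2]), np.nanmedian(P[280:300,200:260,2]))
def near(P,x0,x1,y0,y1,z0,z1):
    X,Y,Z=np.moveaxis(P,-1,0)
    return (X>x0)&(X<x1)&(Y>y0)&(Y<y1)&(Z>z0)&(Z<z1)
def rect(m,P,n):
    Q=P[m][:,:2].astype(np.float32)
    if len(Q)<5: print(n,len(Q));return
    r=cv2.minAreaRect(Q); print(n,len(Q),'mean',P[m].mean(0),'rect',r)
for cam in ['top','scene']:
    p,d,c=load(cam); P=cloud(c,d)
    u=world(load('top')[2],np.array(950.),430,163)
    print(cam)
    cx=world(load('top')[2],np.array(1025-74.),[407,435,462,430,268],[159,160,160,163,160]); 
    if cam=='top': print(cx)
    rk=cx[3]; bx=cx[4]
    m=near(P,rk[0]-60,rk[0]+60,rk[1]-130,rk[1]+130,68,84); rect(m,P,'rack')
    for i in range(3):
        h=cx[i]; m=near(P,h[0]-35,h[0]+35,h[1]-30,h[1]+30,95,175)
        rect(m,P,'h%d'%i); 
        if m.any():
            z=P[m][:,2]; print('ztop',np.percentile(z,[50,90,99])); t=m&(P[...,2]>np.percentile(z,97)-8); rect(t,P,' top')
    for a,b in [(36,46),(46,49),(49,54),(54,62),(62,70)]:
        m=near(P,bx[0]-90,bx[0]+90,bx[1]-70,bx[1]+70,a,b); rect(m,P,'box z%d-%d'%(a,b))
for cam in ['top','scene']:
  for n in ['box','cover','cover_flange','screw','driver','cross_driver','socket_driver','rack']:
    r=bot.masks_of(cam,n); P=cloud(load(cam)[2],load(cam)[1])
    for q in r[:3]:
        m=q['pixels']; 
        print(cam,n,round(q['score'],2),np.array(q['at'])*[640,400],m.sum(),np.nanmedian(P[m],0), np.nanpercentile(P[m][:,2],98))
E
python3 - <<'E'
import cv2
a=cv2.imread('pics/top0.png');b=cv2.imread('pics/scene0.png')
f=lambda i,x,y:cv2.resize(i[y:y+72,x:x+96],(400*2//2,300),interpolation=cv2.INTER_CUBIC)
cv2.imwrite('pics/crop1.png',cv2.vconcat([cv2.hconcat([f(a,222,120),f(a,385,125)]),cv2.hconcat([f(b,350,195),f(b,200,240)])]))
E
```

```text
table z -0.21403353504706502 -0.3595381599088796
topTraceback (most recent call last):
  File "<stdin>", line 19, in <module>
  File "h.py", line 9, in world
    X=np.stack([(u-c['cx'])/c['fx']*d,-(v-c['cy'])/c['fy']*d,-d],-1)
    raise ValueError('all input arrays must have the same shape')
ValueError: all input arrays must have the same shape
```

View pics/crop1.png

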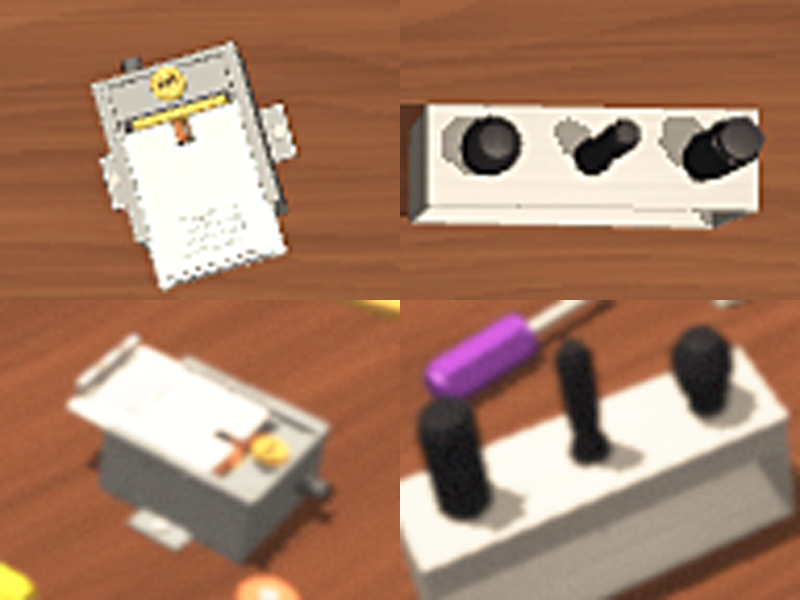

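The crop shows the six-sided flat driver in the right-hand hole (top px ~460,160). The pear-shaped socket driver is on the left and the slim cross driver in the middle. The cover sticks out towards −x, and the screw slot runs roughly across the box.

Run:
```python
from h import *
np.set_printoptions(precision=2,suppress=True)
def load(cam):
    z=np.load(cam+'0.npz',allow_pickle=True); return z['p'],z['d'],z['c'].item()
def near(P,x0,x1,y0,y1,z0,z1):
    X,Y,Z=np.moveaxis(P,-1,0)
    return (X>x0)&(X<x1)&(Y>y0)&(Y<y1)&(Z>z0)&(Z<z1)
def rect(m,P,n):
    Q=P[m][:,:2].astype(np.float32)
    if len(Q)<5: print(n,len(Q));return
    r=cv2.minAreaRect(Q); print(n,len(Q),'mean',P[m].mean(0),'rect',np.round(np.hstack([r[0],r[1],r[2]]),1))
cx=world(load('top')[2],np.full(5,950.),[407,435,462,430,268],[159,160,160,163,160]); print(cx)
for cam in ['top','scene']:
    p,d,c=load(cam); P=cloud(c,d)
    print(cam)
    rk=cx[3]; bx=cx[4]
    m=near(P,rk[0]-60,rk[0]+60,rk[1]-130,rk[1]+130,70,84); rect(m,P,'rack')
    for i in range(3):
        h=cx[i]; m=near(P,h[0]-35,h[0]+35,h[1]-30,h[1]+30,95,175)
        rect(m,P,'h%d'%i); 
        if m.any():
            z=P[m][:,2]; print('ztop',np.percentile(z,[50,90,99])); t=m&(P[...,2]>np.percentile(z,97)-8); rect(t,P,' top')
    for a,b in [(36,46),(46,49),(49,54),(54,62),(62,70)]:
        m=near(P,bx[0]-90,bx[0]+90,bx[1]-70,bx[1]+70,a,b); rect(m,P,'box z%d-%d'%(a,b))
for cam in ['top','scene']:
  for n in ['box','cover','cover_flange','screw','driver','rack']:
    r=bot.masks_of(cam,n); P=cloud(load(cam)[2],load(cam)[1])
    for q in r[:2]:
        m=q['pixels']; 
        print(cam,n,round(q['score'],2),np.array(q['at'])*[640,400],m.sum(),np.nanmedian(P[m],0), np.nanpercentile(P[m][:,2],98))
```

```text
[[ 564.81 -208.44   82.95]
 [ 560.79 -277.71   81.39]
 [ 559.3  -344.57   80.08]
 [ 553.66 -265.16   81.07]
 [ 570.03  135.82   89.55]]
top
rack 1442 mean [ 553.82 -262.57   77.77] rect [ 556.2 -267.9  196.6   61.    87.4]
h0 161 mean [ 556.59 -199.74  120.76] rect [ 557.9 -200.7   30.9   31.2   87.2]
ztop [122.16 126.89 129.89]
 top 93 mean [ 558.03 -201.09  124.89] rect [ 557.8 -199.6   26.    24.    87.1]
h1 99 mean [ 553.72 -264.38  137.1 ] rect [ 555.4 -267.2   17.9   17.7   19.3]
ztop [145.2  152.66 154.59]
 top 48 mean [ 554.88 -266.89  150.87] rect [ 555.7 -267.8   14.6   18.4   42.9]
h2 193 mean [ 550.62 -329.3   130.79] rect [ 552.3 -333.7   25.8   29.6    1.1]
ztop [137.71 144.03 146.27]
 top 104 mean [ 552.46 -332.24  142.23] rect [ 552.3 -332.5   25.1   23.5   57.3]
box z36-46 583 mean [586.59 145.48  44.06] rect [579.9 142.9 136.   91.9  15.5]
box z46-49 677 mean [569.61 140.63  47.38] rect [579.5 142.9 136.4  91.8  15.3]
box z49-54 376 mean [586.21 143.04  50.82] rect [579.  142.8 136.2  92.   15.7]
box z54-62 80 mean [580.17 142.79  57.19] rect [576.8 141.8 131.6  90.
[... 1577 characters left out ...]
] 1313 [623.19 116.44  34.5 ] 53.93953679483486
scene cover 0.86 [389.7 218.6] 707 [559.17 139.68  46.89] 59.231135906667355
scene cover 0.72 [244.61 262.6 ] 233 [ 565.05 -269.42  123.66] 153.29952650849458
scene cover_flange 0.67 [388.42 217.72] 724 [559.88 139.21  46.89] 56.68516648023673
scene cover_flange 0.63 [282.18 223.6 ] 1097 [380.11 -80.15  15.35] 28.82832811256945
scene screw 0.48 [415.68 233.  ] 33 [635.04 156.72  54.65] 57.5470818756915
scene driver 0.92 [211.58 277.8 ] 397 [ 565.17 -334.41  121.61] 144.63075869722175
scene driver 0.81 [156.22 293.68] 522 [ 443.18 -436.98   19.39] 28.187160649640308
scene rack 0.77 [247.81 290.4 ] 3665 [ 572.85 -275.91   65.23] 79.84045583226445
```

```bash
python3 -m handwheel '[[0.095,[0,-0.035,-0.022],-0.05],[0.095,[0,-0.07,-0.043],-0.15],[0.095,[0,-0.105,-0.065],-0.25],[0.095,[0,-0.14,-0.086],-0.35],[0.095,[0,-0.175,-0.108],-0.45],[0.095,[0,-0.21,-0.129],-0.54],[0.095,[0,-0.245,-0.151],-0.54],[0.095,[0,-0.28,-0.172],-0.54],[0.095,[0,-0.315,-0.194],-0.54],[0.095,[0,-0.35,-0.215],-0.54],[0.095,[0.01,-0.385,-0.237],-0.54],[0.095,[0.02,-0.42,-0.258],-0.54]]'
cat > m.py <<'E'
# usage: python3 m.py x y z yawdeg -> dx dy dz roll in the tool frame (mm)
import sys; from h import *
s=bot.state(); R=np.array(s['tool_rot']); t=np.array([float(a) for a in sys.argv[1:4]])
yaw=np.degrees(np.arctan2(R[1,2],R[0,2]))
d=R.T@(t-s['eef_pos']); w=float(sys.argv[4]) if len(sys.argv)>4 else yaw
print('t',s['time_s'],'tcp',np.round(s['eef_pos'],1),'yaw',round(yaw,2),'j6',round(s['joint_positions'][5],3),'down',np.round(R[:,0],4),'F',np.round(s['force'],1),'w',round(s['width'],1))
print('shift mm',np.round(d,1),'roll',round(-np.radians((w-yaw+180)%360-180),3))
E
python3 m.py 590 146 200 105.5
```

```text
time_s: 1.75
eef_pos: [503.3, 240.5, 217.3]
tool_rot: [[0.002, -0.964, -0.266], [0.001, -0.266, 0.964], [-1.0, -0.002, 0.0]]
force: [0.4, 0.6, -0.4]
width: 94.7
t 1.75 tcp [503.3 240.5 217.3] yaw 105.42 j6 -1.513 down [ 1.6e-03  7.0e-04 -1.0e+00] F [ 0.4  0.6 -0.4] w 94.7
shift mm [  17.4  -58.4 -114.1] roll -0.001
```

```bash
python3 -m handwheel '[[0.095,[0.004,-0.015,-0.029],0],[0.095,[0.009,-0.029,-0.057],0],[0.095,[0.013,-0.044,-0.086],0],[0.095,[0.017,-0.058,-0.114],0],[0.095,[0.017,-0.058,-0.114],0]]'
python3 - <<'E'
from h import *
np.set_printoptions(precision=2,suppress=True)
s=bot.state()
p,d,c=snap('wrist','w1'); np.savez('w1.npz',p=p,d=d,c=np.array(c,dtype=object))
P=cloud(c,d); 
def near(a,b,r=90,C=(590,146)):
    return (np.hypot(P[...,0]-C[0],P[...,1]-C[1])<r)&(P[...,2]>a)&(P[...,2]<b)
for a,b in [(40,45),(45.5,49),(49,53),(53,62)]:
    m=near(a,b); Q=P[m]; r=cv2.minAreaRect(Q[:,:2].astype(np.float32)); print(a,b,len(Q),Q.mean(0),np.round(np.hstack(r[:2]+(r[2],)),1))
m=near(52.5,62,16,(633,157)); print('head',m.sum(),P[m].mean(0),np.percentile(P[m][:,2],[50,90,99]))
print(np.argwhere(m).mean(0), np.array(s['eef_pos']))
for n in ['screw','cover','cover_flange']:
    for q in bot.masks_of('wrist',n)[:2]: print(n,q['score'],np.array(q['at'])*[640,400],q['pixels'].sum(),np.nanmedian(P[q['pixels']],0))
v,u=np.argwhere(m).mean(0).astype(int)
cr=p[v-40:v+40,u-53:u+53,::-1]
cv2.imwrite('pics/w1c.png',np.hstack([cv2.resize(cr,(530,400),interpolation=cv2.INTER_CUBIC)])); print(u,v)
E
```

```text
time_s: 2.17
eef_pos: [592.5, 142.2, 199.4]
tool_rot: [[0.002, -0.965, -0.263], [0.0, -0.263, 0.965], [-1.0, -0.002, -0.001]]
force: [-0.3, 0.3, 0.2]
width: 94.8
40 45 1659 [609.34 153.48  43.41] [577.4 144.2 131.   90.6  16.7]
45.5 49 6146 [561.45 139.77  46.48] [578.7 144.4 135.4  91.7  15.2]
49 53 1812 [594.35 149.17  50.44] [593.3 148.5 104.4  92.2  15.4]
53 62 438 [573.65 143.31  57.45] [575.6 144.1 130.1  63.3  16.1]
head 239 [629.34 158.43  54.87] [54.99 55.91 56.61]
[232.85 329.56] [592.47 142.18 199.41]
screw 0.89 [332.42 230.4 ] 330 [628.31 158.15  54.59]
cover 0.55 [330.82 157.48] 7565 [555.75 138.25  46.15]
cover_flange 0.56 [331.07 157.2 ] 7563 [555.87 138.23  46.16]
329 232
```

View pics/w1.png

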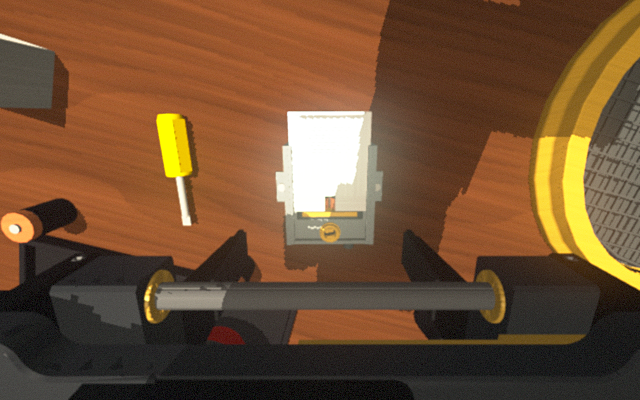

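View pics/w1c.png

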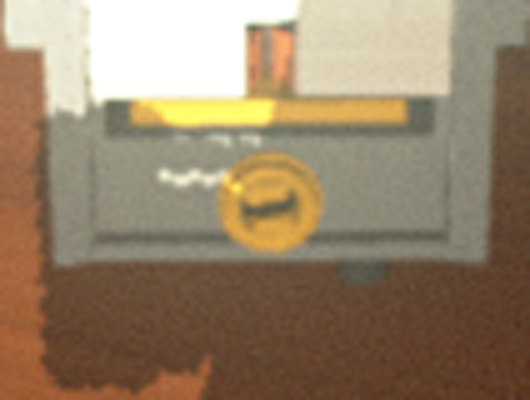

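The wrist view shows the box with its cover and, in the crop, the brass screw at about (329,232). The slot tilts about 17° anticlockwise from image-right. Next, push the cover with closed fingers.

```bash
python3 m.py 489.2 119.8 72 105.4; python3 -m handwheel '[[0,[0,0.03,0],0],[0,[0.01,0.065,0],0],[0,[0.03,0.098,0],0],[0,[0.06,0.105,0.003],0],[0,[0.09,0.105,0.004],0],[0,[0.12,0.105,0.005],0],[0,[0.127,0.105,0.005],0],[0,[0.127,0.105,0.005],0]]'; python3 m.py 489.2 119.8 72 105.4
```

```text
t 2.3667 tcp [589.1 146.5 200.5] yaw 105.44 j6 -1.706 down [ 1.3e-03  8.0e-04 -1.0e+00] F [-0.4 -0.   0.9] w 94.9
shift mm [128.3 103.6   0.8] roll 0.001
time_s: 3.03
eef_pos: [485.6, 124.2, 72.3]
tool_rot: [[-0.002, -0.964, -0.268], [0.0, -0.268, 0.964], [-1.0, 0.002, 0.001]]
force: [0.2, 0.0, 0.1]
width: 47.1
t 3.0333 tcp [485.6 124.2  72.3] yaw 105.52 j6 -1.724 down [-1.9e-03  4.0e-04 -1.0e+00] F [0.2 0.  0.1] w 47.1
shift mm [ 0.3 -2.3 -5.2] roll 0.002
```

```bash
python3 -m handwheel '[[0,[0,-0.002,-0.004],0],[0,[0,-0.004,-0.005],0],[0,[0,-0.006,-0.005],0],[0,[0,-0.008,-0.005],0],[0,[0,-0.01,-0.005],0],[0,[0,-0.012,-0.005],0],[0,[0,-0.015,-0.005],0],[0,[0,-0.02,-0.005],0],[0,[0,-0.025,-0.005],0],[0,[0,-0.03,-0.005],0],[0,[0,-0.035,-0.005],0],[0,[0,-0.04,-0.005],0]]'; python3 m.py 533.5 132 72 105.4
```

```text
time_s: 4.03
eef_pos: [525.9, 130.2, 72.2]
tool_rot: [[-0.002, -0.964, -0.267], [0.0, -0.267, 0.964], [-1.0, 0.002, 0.001]]
force: [-1.4, -0.6, 0.4]
width: 0.1
t 4.0333 tcp [525.9 130.2  72.2] yaw 105.51 j6 -1.722 down [-2.2e-03  4.0e-04 -1.0e+00] F [-1.4 -0.6  0.4] w 0.1
shift mm [ 0.2 -7.8 -0.3] roll 0.002
```

Cover is sliding (about 1.5 N). Continue in small steps to the stop.

```bash
python3 -m handwheel '[[0,[0,-0.003,0],0],[0,[0,-0.005,0],0],[0,[0,-0.006,0],0],[0,[0,-0.007,0],0]]'; python3 m.py 533.5 132 72 105.4
```

```text
time_s: 4.37
eef_pos: [532.6, 132.0, 72.1]
tool_rot: [[-0.003, -0.964, -0.268], [0.0, -0.268, 0.964], [-1.0, 0.003, 0.001]]
force: [-5.5, -3.4, 2.7]
width: 0.3
t 4.3667 tcp [532.6 132.   72.1] yaw 105.52 j6 -1.72 down [-2.7e-03  3.0e-04 -1.0e+00] F [-5.5 -3.4  2.7] w 0.3
shift mm [ 0.1 -0.9 -0.3] roll 0.002
```

```bash
python3 -m handwheel '[[0,[0,-0.001,0],0],[0,[0,-0.002,0],0],[0,[0,-0.002,0],0]]'; python3 m.py 533.5 132 72 105.4
```

```text
time_s: 4.62
eef_pos: [532.7, 132.1, 72.0]
tool_rot: [[-0.007, -0.963, -0.268], [-0.001, -0.268, 0.964], [-1.0, 0.007, 0.001]]
force: [-8.2, -5.3, 7.2]
width: 0.5
t 4.6167 tcp [532.7 132.1  72. ] yaw 105.53 j6 -1.719 down [-7.1e-03 -6.0e-04 -1.0e+00] F [-8.2 -5.3  7.2] w 0.5
shift mm [ 0.  -0.8 -0.3] roll 0.002
```

```bash
python3 -m handwheel '[[0,[0,0.006,0],0],[0,[-0.02,0.006,0],0],[0.06,[-0.055,0.0,0],0],[0.08,[-0.08,-0.025,0],0],[0.08,[-0.08,-0.05,0],0],[0.08,[-0.08,-0.055,0],0],[0.08,[-0.08,-0.055,0],0],[0.08,[-0.08,-0.055,0],0],[0.08,[-0.08,-0.055,0],0]]'
python3 - <<'E'
from h import *
np.set_printoptions(precision=2,suppress=True)
s=bot.state()
p,d,c=snap('wrist','w2'); np.savez('w2.npz',p=p,d=d,c=np.array(c,dtype=object))
s2=bot.state(); print(s['eef_pos'],s2['eef_pos'])
P=cloud(c,d); 
def near(a,b,r=90,C=(590,146)):
    return (np.hypot(P[...,0]-C[0],P[...,1]-C[1])<r)&(P[...,2]>a)&(P[...,2]<b)
for a,b in [(45.5,49),(49,53),(53,62)]:
    m=near(a,b); Q=P[m]; r=cv2.minAreaRect(Q[:,:2].astype(np.float32)); print(a,b,len(Q),Q.mean(0),np.round(np.hstack(r[:2]+(r[2],)),1))
m=near(52.5,62,14,(630,158)); print('head',m.sum(),P[m].mean(0),np.percentile(P[m][:,2],[50,90,99]))
v,u=np.argwhere(m).mean(0).astype(int); print(u,v)
cr=p[v-45:v+30,u-50:u+50,::-1]
cv2.imwrite('pics/w2c.png',cv2.resize(cr,(800,600),interpolation=cv2.INTER_CUBIC))
E
```

```text
time_s: 5.37
eef_pos: [585.0, 146.6, 150.8]
tool_rot: [[-0.009, -0.963, -0.268], [-0.001, -0.268, 0.964], [-1.0, 0.009, 0.002]]
force: [0.3, 0.4, 0.3]
width: 41.6
[584.95 146.64 150.84] [585.08 146.63 151.02]
45.5 49 6740 [588.34 147.78  46.43] [593.1 148.9 104.9  90.9  14.9]
49 53 1765 [581.53 144.08  50.48] [593.  148.3 103.1  92.3  15.5]
53 62 708 [582.24 144.77  57.15] [591.5 146.8  99.   63.2  15.3]
head 322 [629.17 158.44  54.92] [54.98 55.91 56.4 ]
322 261
```

View pics/w2c.png

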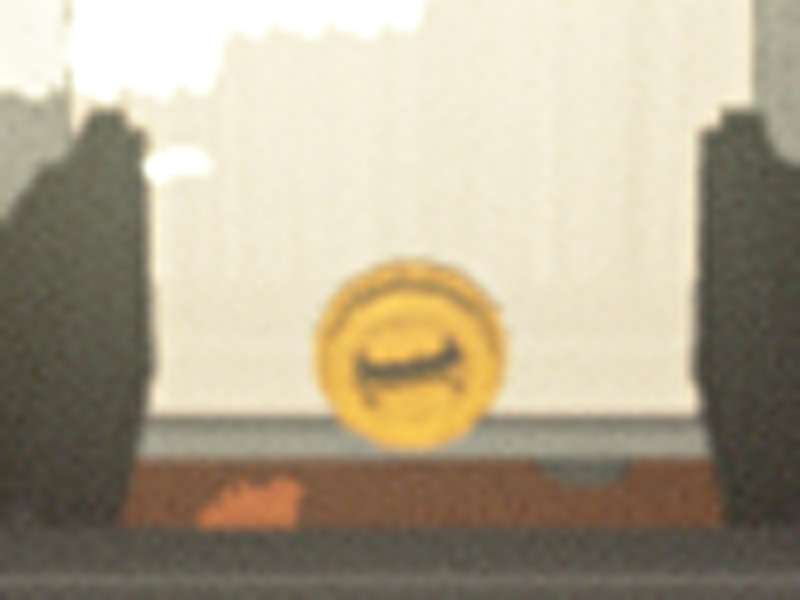

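The cover is home, with the nose under the head at (322,261) in the wrist picture. Next I'll refine the slot angle and the wrist-camera geometry.

```bash
python3 - <<'E'
from h import *
np.set_printoptions(precision=2,suppress=True)
z=np.load('w2.npz',allow_pickle=True);p,d,c=z['p'],z['d'],z['c'].item()
def onplane(u,v,h):
    r=world(c,np.ones_like(np.asarray(u,float)),u,v)-c['origin']; return c['origin']+r*((h-c['origin'][2])/r[...,2:])
print('ctr56,50',onplane(323.4,260.4,54.))
v,u=np.mgrid[225:300,280:370]; Q=onplane(u,v,56.)
C=onplane(np.array(323.4),np.array(260.4),54.)
g=p[v,u].astype(float).sum(-1); sel=(np.hypot(Q[...,0]-C[0],Q[...,1]-C[1])<6.5)
hsv=cv2.cvtColor(p,cv2.COLOR_RGB2HSV)[v,u]
for th in [250,300,340]:
    m=sel&(g<th); X=Q[m][:,:2]; 
    if len(X)<4: continue
    w=np.linalg.svd(X-X.mean(0))[2][0]; print(th,len(X),X.mean(0),np.degrees(np.arctan2(w[1],w[0]))%180)
# head disk by yellow hue
y=(hsv[...,0]>15)&(hsv[...,0]<32)&(hsv[...,1]>120); X=onplane(u,v,53.)[y]; print('yellow',y.sum(),cv2.minEnclosingCircle(X[:,:2].astype(np.float32)),X.mean(0))
# top handle views for driver flats: wait
zt=np.load('top0.npz',allow_pickle=True)
E
python3 m.py 555 -333 230 90
```

```text
ctr56,50 [628.89 158.83  54.  ]
340 17 [628.78 158.76] 118.50701572642788
yellow 394 ((629.209716796875, 158.5428009033203), 11.095654487609863) [629.06 158.46  53.  ]
t 5.4167 tcp [585.1 146.6 151. ] yaw 105.52 j6 -1.706 down [-8.7e-03 -8.0e-04 -1.0e+00] F [-0.5  0.3  0.4] w 45.9
shift mm [ -78.3  158.  -454. ] roll 0.271
```

```bash
python3 -m handwheel '[[0.06,[-0.03,0.003,-0.01],0],[0.06,[-0.06,0.015,-0.045],0],[0.06,[-0.078,0.03,-0.085],0.1],[0.06,[-0.078,0.045,-0.125],0.2],[0.06,[-0.078,0.059,-0.165],0.27],[0.06,[-0.078,0.073,-0.205],0.27],[0.06,[-0.078,0.087,-0.245],0.27],[0.06,[-0.078,0.101,-0.285],0.27],[0.06,[-0.078,0.115,-0.325],0.27],[0.06,[-0.078,0.129,-0.365],0.27],[0.06,[-0.078,0.143,-0.405],0.27],[0.06,[-0.078,0.158,-0.440],0.27]]'; python3 m.py 545 -333 230 90;  python3 -m handwheel '[[0.06,[0.0,0.005,-0.02],0],[0.06,[0.0,0.01,-0.03],0],[0.06,[0.0,0.01,-0.03],0]]'
python3 - <<'E'
from h import *
np.set_printoptions(precision=2,suppress=True)
p,d,c=snap('wrist','w3'); np.savez('w3.npz',p=p,d=d,c=np.array(c,dtype=object)); s2=bot.state(); print(s2['eef_pos'],s2['tool_rot'])
P=cloud(c,d)
m=(np.hypot(P[...,0]-555,P[...,1]+333)<28)&(P[...,2]>138)&(P[...,2]<150)
Q=P[m]; print(m.sum(),Q.mean(0),np.percentile(Q[:,2],[10,50,90]),cv2.minAreaRect(Q[:,:2].astype(np.float32)),cv2.minEnclosingCircle(Q[:,:2].astype(np.float32)))
m2=(P[...,2]>70)&(P[...,2]<84); Q=P[m2];Q=Q[(abs(Q[:,0]-557)<60)&(abs(Q[:,1]+267)<120)]; print(len(Q),np.median(Q[:,2]),cv2.minAreaRect(Q[:,:2].astype(np.float32)))
v,u=np.argwhere(m).mean(0).astype(int); print(u,v)
cr=p[max(v-60,0):v+60,u-80:u+80,::-1]; im=cv2.resize(cr,(800,600),interpolation=cv2.INTER_CUBIC); im=np.clip(255*(im/255.)**.6,0,255).astype(np.uint8)
cv2.imwrite('pics/w3c.png',im)
E
```

```text
time_s: 6.42
eef_pos: [551.6, -309.3, 229.4]
tool_rot: [[-0.009, -1.0, -0.001], [-0.0, -0.001, 1.0], [-1.0, 0.009, -0.0]]
force: [0.8, 0.2, -0.0]
width: 60.2
t 6.4167 tcp [ 551.6 -309.3  229.4] yaw 90.04 j6 -2.182 down [-9.2e-03 -4.0e-04 -1.0e+00] F [ 0.8  0.2 -0. ] w 60.2
shift mm [ -0.6   6.7 -23.7] roll 0.001
time_s: 6.67
eef_pos: [540.2, -340.8, 228.8]
tool_rot: [[-0.01, -1.0, 0.002], [0.0, 0.002, 1.0], [-1.0, 0.01, 0.0]]
force: [-0.7, 0.2, 0.7]
width: 60.0
[ 540.87 -339.18  229.06] [[-0.01 -1.    0.  ]
 [ 0.    0.    1.  ]
 [-1.    0.01  0.  ]]
656 [ 551.01 -332.77  142.  ] [140.28 142.23 143.2 ] ((551.0663452148438, -332.3930969238281), (24.348480224609375, 24.944032669067383), 67.09353637695312) ((552.092041015625, -332.10784912109375), 13.325715065002441)
7442 77.05277882639004 ((555.2373657226562, -266.56256103515625), (196.33624267578125, 60.7850227355957), 87.52799987792969)
333 227
```

View pics/w3c.png

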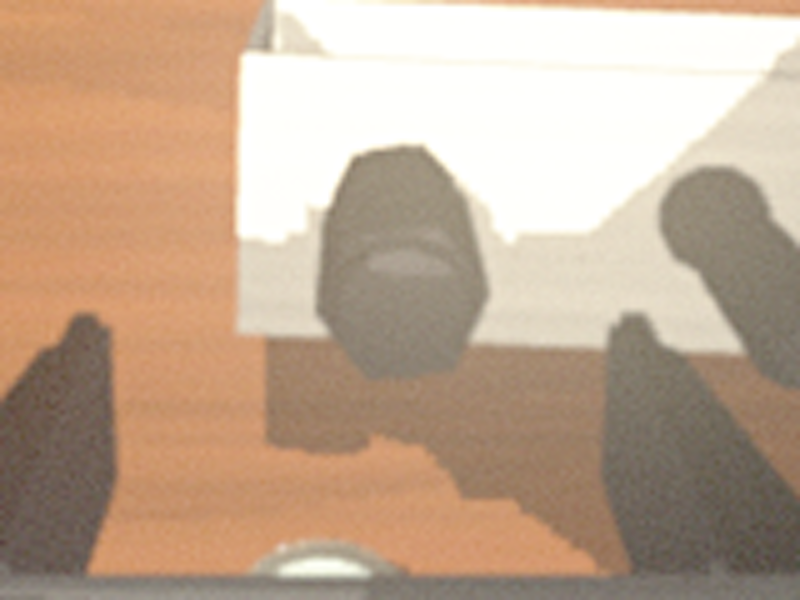

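```bash
python3 m.py 551.6 -332.6 113 65; python3 -m handwheel '[[0.055,[0.0,-0.005,0.003],0.1],[0.055,[0.02,-0.010,0.006],0.2],[0.055,[0.04,-0.0105,0.0065],0.3],[0.055,[0.04,-0.0105,0.0065],0.436],[0.055,[0.04,-0.0105,0.0065],0.436],[0.055,[0.04,-0.0105,0.0065],0.436]]'; python3 m.py 551.6 -332.6 113 65
```

```text
t 6.7167 tcp [ 540.9 -339.2  229.1] yaw 89.96 j6 -2.228 down [-1.000e-02  4.000e-04 -9.999e-01] F [ 0.3 -0.   0.9] w 60.0
shift mm [116.  -11.9   6.5] roll 0.436
time_s: 7.22
eef_pos: [551.5, -331.0, 189.3]
tool_rot: [[-0.01, -0.908, 0.419], [0.001, 0.419, 0.908], [-1.0, 0.009, -0.004]]
force: [0.1, 0.6, 0.2]
width: 54.8
t 7.2167 tcp [ 551.5 -331.   189.3] yaw 65.23 j6 -1.776 down [-9.8e-03  5.0e-04 -1.0e+00] F [0.1 0.6 0.2] w 54.8
shift mm [76.3 -1.4 -1.1] roll 0.004
```

```bash
python3 -m handwheel '[[0.055,[0.020,-0.001,-0.001],0],[0.055,[0.045,-0.001,-0.001],0],[0.055,[0.065,-0.001,-0.001],0],[0.055,[0.076,-0.001,-0.001],0],[0.055,[0.076,-0.001,-0.001],0],[0.02,[0.076,-0.001,-0.001],0],[0.02,[0.076,-0.001,-0.001],0],[0.02,[0.076,-0.001,-0.001],0],[0.02,[0.076,-0.001,-0.001],0],[0.02,[0.076,-0.001,-0.001],0],[0.02,[0.076,-0.001,-0.001],0],[0.02,[0.076,-0.001,-0.001],0]]'; python3 m.py 551.6 -332.6 240 65
```

```text
time_s: 8.22
eef_pos: [551.5, -332.5, 114.0]
tool_rot: [[-0.009, -0.908, 0.419], [-0.0, 0.419, 0.908], [-1.0, 0.008, -0.004]]
force: [-0.5, 0.4, 5.7]
width: 26.2
t 8.2167 tcp [ 551.5 -332.5  114. ] yaw 65.23 j6 -1.777 down [-9.e-03 -1.e-04 -1.e+00] F [-0.5  0.4  5.7] w 26.2
shift mm [-126.     0.9   -0.5] roll 0.004
```

```bash
python3 -m handwheel '[[0.02,[-0.015,0,0],0],[0.02,[-0.035,0,0],0],[0.02,[-0.06,0,0],0],[0.02,[-0.085,0,0],0],[0.02,[-0.105,0,0],0],[0.02,[-0.105,0,0],0],[0.02,[-0.105,0,0],0]]'; python3 m.py 629.1 158.6 240 65
python3 - <<'E'
from h import *
p,d,c=snap('wrist','w4'); np.savez('w4.npz',p=p,d=d,c=np.array(c,dtype=object))
s=bot.state(); R=np.array(s['tool_rot']); T=np.array(s['eef_pos'])
tip=T+R@np.array([95.,0,0]); C=np.array(c['rotation']); q=C.T@(tip-c['origin']); print('pred tip px',c['cx']+c['fx']*q[0]/-q[2],c['cy']-c['fy']*q[1]/-q[2],'depth',-q[2])
cr=p[140:290,220:420,::-1]; cv2.imwrite('pics/w4c.png',np.clip(255*(cv2.resize(cr,(800,600),interpolation=cv2.INTER_CUBIC)/255.)**.6,0,255).astype(np.uint8))
E
```

```text
time_s: 8.8
eef_pos: [552.4, -332.5, 219.5]
tool_rot: [[-0.008, -0.908, 0.419], [-0.001, 0.419, 0.908], [-1.0, 0.007, -0.004]]
force: [0.2, -0.1, -1.7]
width: 26.0
t 8.8 tcp [ 552.4 -332.5  219.5] yaw 65.24 j6 -1.778 down [-7.9e-03 -9.0e-04 -1.0e+00] F [ 0.2 -0.1 -1.7] w 26.0
shift mm [-21.5 136.3 478. ] roll 0.004
pred tip px 323.9251686643675 210.5480766212944 depth 255.303210824565
```

View pics/w4c.png

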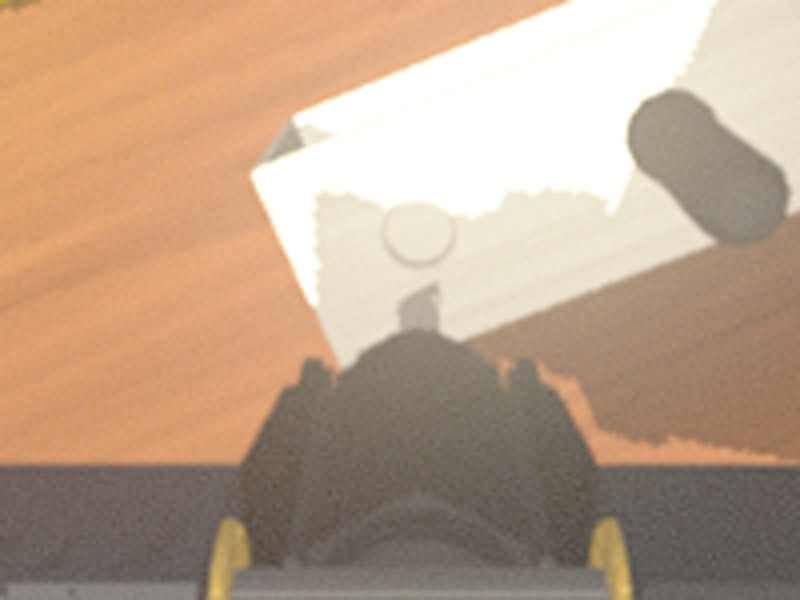

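The blade's tip edge in the crop runs (400,303)–(438,285). That is about 26–30° from the jaw axis, so the blade lies at jaw yaw + 30° (hex). Carry it over to the screw.

```bash
python3 -m handwheel '[[0.02,[-0.03,0,0],0],[0.02,[-0.05,0,0.005],0],[0.02,[-0.05,0.01,0.035],0],[0.02,[-0.05,0.021,0.074],0],[0.02,[-0.05,0.032,0.113],-0.1],[0.02,[-0.05,0.043,0.152],-0.2],[0.02,[-0.05,0.054,0.191],-0.3],[0.02,[-0.05,0.065,0.23],-0.4],[0.02,[-0.05,0.077,0.269],-0.406],[0.02,[-0.05,0.088,0.308],-0.406],[0.02,[-0.05,0.099,0.347],-0.406],[0.02,[-0.05,0.11,0.386],-0.406]]'; python3 m.py 629.1 158.6 175 88.5
```

```text
time_s: 9.85
eef_pos: [613.9, 66.2, 266.1]
tool_rot: [[-0.012, -1.0, 0.026], [0.0, 0.026, 1.0], [-1.0, 0.012, 0.0]]
force: [1.5, 0.5, -0.9]
width: 25.8
t 9.85 tcp [613.9  66.2 266.1] yaw 88.49 j6 -1.544 down [-1.230e-02  3.000e-04 -9.999e-01] F [ 1.5  0.5 -0.9] w 25.8
shift mm [ 90.9 -13.9  92.7] roll -0.0
```

```bash
python3 -m handwheel '[[0.02,[0.0,-0.005,0.035],0],[0.02,[0.02,-0.01,0.07],0],[0.02,[0.05,-0.012,0.091],0],[0.02,[0.075,-0.012,0.091],0],[0.02,[0.091,-0.012,0.091],0],[0.02,[0.091,-0.012,0.091],0],[0.02,[0.091,-0.012,0.091],0],[0.02,[0.091,-0.012,0.091],0]]'
cat > tip.py <<'E'
import sys; from h import *
n=sys.argv[1]; p,d,c=snap('wrist',n); np.savez(n+'.npz',p=p,d=d,c=np.array(c,dtype=object))
s=bot.state(); print(np.round(s['eef_pos'],1),np.round(s['force'],1))
for z,nm in [(56.,'screw')]:
    C=np.array(c['rotation']); q=C.T@(np.array([629.1,158.6,z])-c['origin']); u,v=c['cx']+c['fx']*q[0]/-q[2],c['cy']-c['fy']*q[1]/-q[2]; print(nm,u,v)
u,v=int(u),int(v); u0,v0=u-40,v-30; print('crop',u0,v0)
cv2.imwrite(f'pics/{n}c.png',np.clip(255*(cv2.resize(p[v0:v0+60,u0:u0+80,::-1],(800,600),interpolation=cv2.INTER_CUBIC)/255.)**.7,0,255).astype(np.uint8))
E
python3 tip.py w5
```

```text
time_s: 10.52
eef_pos: [627.5, 156.7, 175.3]
tool_rot: [[-0.012, -1.0, 0.027], [0.0, 0.027, 1.0], [-1.0, 0.012, 0.0]]
force: [0.8, -0.4, -0.1]
width: 25.6
[627.7 156.6 175.9] [-0.1  0.1 -0.6]
screw 325.7529043319348 206.39912381427735
crop 285 176
```

View pics/w5c.png

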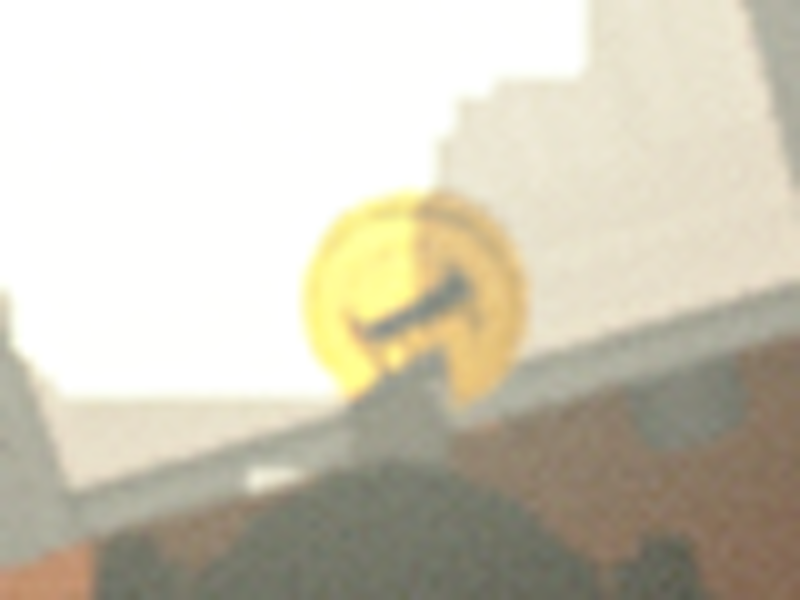

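The crop shows the blade edge (350,400)–(440,350), parallel to the slot at about 28°. The screw centre is at (416,300). Working out the offset.

```bash
python3 - <<'E'
from h import *
np.set_printoptions(precision=2,suppress=True)
c=np.load('w5.npz',allow_pickle=True)['c'].item()
def onplane(u,v,h):
    r=world(c,np.ones(1),[u],[v])[0]-c['origin']; return c['origin']+r*((h-c['origin'][2])/r[2])
a=onplane(285+35-.4,176+40-.4,79.9);b=onplane(285+44-.4,176+35-.4,79.9); m=(a+b)/2; e=(b-a)[:2]; print('edge',a,b,np.linalg.norm(e),np.degrees(np.arctan2(e[1],e[0])))
n=np.array([-e[1],e[0]])/np.linalg.norm(e); n*=np.sign(n@[1,0]) # away from camera (+x)
tip=m[:2]+n; s=onplane(285+41.6-.4,176+30-.4,55.5)
print('tip',tip,'screw now',s, 'delta',s[:2]-tip)
q=onplane(285+41.5-.4,176+30.6-.4,55.5);print('slot line mid',q)
E
python3 m.py 629.1 158.6 175 88.5
```

```text
edge [630.15 153.25  79.9 ] [625.92 160.99  79.9 ] 8.810652415670713 118.65166972290754
tip [628.91 157.6 ] screw now [628.49 159.03  55.5 ] delta [-0.43  1.43]
slot line mid [629.06 158.92  55.5 ]
t 10.5667 tcp [627.7 156.6 175.9] yaw 88.46 j6 -1.404 down [-1.100e-02  5.000e-04 -9.999e-01] F [-0.1  0.1 -0.6] w 26.4
shift mm [ 0.9 -1.4  2. ] roll -0.001
```

```bash
python3 -m handwheel '[[0.02,[0.003,0,0.001],0],[0.02,[0.012,-0.0003,0.0012],0],[0.02,[0.018,-0.0003,0.0012],0],[0.02,[0.021,-0.0003,0.0012],0],[0.02,[0.021,-0.0003,0.0012],0],[0.02,[0.021,-0.0003,0.0012],0]]'; python3 m.py 627.4 157.8 153.4 88.5
```

```text
time_s: 11.07
eef_pos: [627.7, 157.8, 154.6]
tool_rot: [[-0.012, -1.0, 0.027], [0.0, 0.027, 1.0], [-1.0, 0.012, 0.0]]
force: [0.3, 0.9, -1.3]
width: 26.0
t 11.0667 tcp [627.7 157.8 154.6] yaw 88.46 j6 -1.402 down [-1.150e-02  4.000e-04 -9.999e-01] F [ 0.3  0.9 -1.3] w 26.0
shift mm [ 1.2  0.3 -0. ] roll -0.001
```

```bash
python3 tip.py w6
```

```text
[627.8 157.8 154.9] [-0.2  0.6 -0.3]
screw 324.5259447725402 212.88604453736977
crop 284 182
```

View pics/w6c.png

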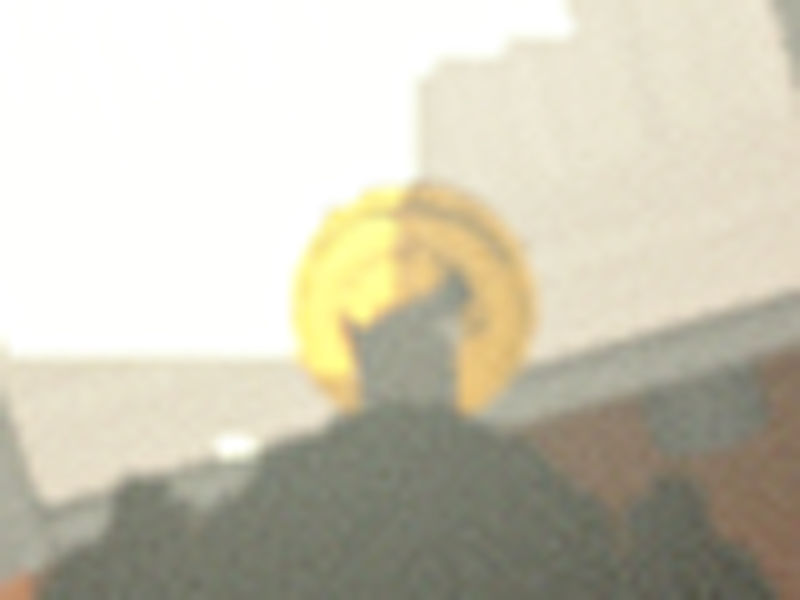

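The blade hangs just above the slot, with midpoints at x≈407 and 409. Descend and feel for contact.

```bash
python3 -m handwheel '[[0.02,[0.002,0,0],0],[0.02,[0.004,0,0],0],[0.02,[0.005,0,0],0],[0.02,[0.005,0,0],0]]'; python3 m.py 627.4 157.8 148 88.5
```

```text
time_s: 11.45
eef_pos: [627.9, 157.9, 149.8]
tool_rot: [[-0.011, -1.0, 0.027], [0.001, 0.027, 1.0], [-1.0, 0.011, 0.0]]
force: [1.2, 0.5, -0.0]
width: 25.9
t 11.45 tcp [627.9 157.9 149.8] yaw 88.46 j6 -1.402 down [-1.050e-02  7.000e-04 -9.999e-01] F [ 1.2  0.5 -0. ] w 25.9
shift mm [ 1.8  0.5 -0.2] roll -0.001
```

```bash
python3 -m handwheel '[[0.02,[0.001,0,0],0],[0.02,[0.002,0,0],0],[0.02,[0.003,0,0],0],[0.02,[0.003,0,0],0]]'; python3 m.py 627.4 157.8 148 88.5
```

```text
time_s: 11.78
eef_pos: [628.2, 158.0, 147.6]
tool_rot: [[-0.009, -1.0, 0.027], [0.001, 0.027, 1.0], [-1.0, 0.009, 0.001]]
force: [-0.4, -0.0, 7.0]
width: 25.6
t 11.7833 tcp [628.2 158.  147.6] yaw 88.46 j6 -1.402 down [-9.4e-03  8.0e-04 -1.0e+00] F [-0.4 -0.   7. ] w 25.6
shift mm [-0.3  0.8 -0.2] roll -0.001
```

Seated: contact came at tip z≈51.6, the slot floor rather than the head top. Start turning while pushing.

```bash
python3 -m handwheel '[[0.02,[0.0015,0,0],0],[0.02,[0.0015,0,0.0001],0.1],[0.02,[0.0015,0,0.0003],0.2],[0.02,[0.0017,0,0.0004],0.3],[0.02,[0.0019,0,0.0006],0.4],[0.02,[0.0021,0,0.0007],0.5],[0.02,[0.0021,0,0.0007],0.5]]'; python3 m.py 627.4 157.8 148 88.5; python3 -c "
from h import *;print(bot.state()['wrist_torque'].round(3))"
```

```text
time_s: 12.37
eef_pos: [629.1, 158.9, 147.2]
tool_rot: [[-0.006, -0.861, 0.508], [0.001, 0.508, 0.861], [-1.0, 0.006, -0.002]]
force: [0.1, 0.3, 10.7]
width: 25.9
t 12.3667 tcp [629.1 158.9 147.2] yaw 59.46 j6 -0.895 down [-0.0062  0.0013 -1.    ] F [ 0.1  0.3 10.7] w 25.9
shift mm [-0.8  0.9 -1.8] roll -0.507
[ 0.118 -0.063  0.038]
```

```bash
python3 -m handwheel '[[0.02,[0.0015,0,0.0001],0.1],[0.02,[0.0017,0,0.0002],0.2],[0.02,[0.0019,0,0.0003],0.3],[0.02,[0.0022,0,0.0004],0.4],[0.02,[0.0025,0,0.0006],0.5],[0.02,[0.0025,0,0.0006],0.5]]'; python3 m.py 627.4 157.8 148 88.5; python3 -c "
from h import *;print(bot.state()['wrist_torque'].round(3))"
```

```text
time_s: 12.87
eef_pos: [629.8, 159.6, 146.2]
tool_rot: [[-0.004, -0.507, 0.862], [0.002, 0.862, 0.507], [-1.0, 0.004, -0.003]]
force: [-1.2, 0.8, 11.1]
width: 26.1
t 12.8667 tcp [629.8 159.6 146.2] yaw 30.46 j6 -0.388 down [-0.0042  0.0017 -1.    ] F [-1.2  0.8 11.1] w 26.1
shift mm [-1.8 -0.3 -2.9] roll -1.013
[0.035 0.384 0.038]
```

```bash
python3 -m handwheel '[[0.02,[0.0015,0.0002,0],0.1],[0.02,[0.0017,0.0004,0],0.2],[0.02,[0.0019,0.0005,0],0.3],[0.02,[0.0022,0.0005,0],0.4],[0.02,[0.0025,0.0005,0],0.5],[0.02,[0.0025,0.0005,0],0.5]]'; python3 m.py 627.4 157.8 148 88.5; python3 -c "
from h import *;print(bot.state()['wrist_torque'].round(3))"
```

```text
time_s: 13.37
eef_pos: [630.4, 160.0, 145.2]
tool_rot: [[-0.001, -0.025, 1.0], [0.002, 1.0, 0.025], [-1.0, 0.002, -0.001]]
force: [-0.2, 0.3, 9.3]
width: 26.1
t 13.3667 tcp [630.4 160.  145.2] yaw 1.46 j6 0.119 down [-0.0011  0.0019 -1.    ] F [-0.2  0.3  9.3] w 26.1
shift mm [-2.8 -2.1 -3.1] roll -1.519
[-0.256  0.025  0.085]
```

```bash
python3 -m handwheel '[[0.02,[0.0015,0,0],0.1],[0.02,[0.0018,0,0],0.2],[0.02,[0.0018,0,0],0.2]]'; python3 m.py 627.4 157.8 148 88.5; python3 -c "
from h import *;print(bot.state()['wrist_torque'].round(3))"
```

```text
time_s: 13.62
eef_pos: [630.8, 160.0, 144.8]
tool_rot: [[0.001, 0.18, 0.984], [0.002, 0.984, -0.18], [-1.0, 0.002, 0.0]]
force: [-2.4, -1.0, 10.5]
width: 26.1
t 13.6167 tcp [630.8 160.  144.8] yaw -10.35 j6 0.326 down [ 8.e-04  2.e-03 -1.e+00] F [-2.4 -1.  10.5] w 26.1
shift mm [-3.2 -2.7 -2.9] roll -1.725
[-0.191  0.423  0.033]
```

```bash
python3 -m handwheel '[[0.02,[0.0015,0,0],0.08],[0.02,[0.0016,0,0],0.15],[0.02,[0.0016,0,0],0.15]]'; python3 m.py 627.4 157.8 148 88.5; python3 -c "
from h import *;print(bot.state()['wrist_torque'].round(3))"
```

```text
time_s: 13.87
eef_pos: [631.1, 160.0, 144.6]
tool_rot: [[0.002, 0.329, 0.944], [0.002, 0.944, -0.329], [-1.0, 0.003, 0.001]]
force: [-1.7, -0.8, 10.2]
width: 26.0
t 13.8667 tcp [631.1 160.  144.6] yaw -19.19 j6 0.48 down [ 0.0022  0.002  -1.    ] F [-1.7 -0.8 10.2] w 26.0
shift mm [-3.4 -3.2 -2.7] roll -1.88
[-0.233  0.525  0.094]
```

```bash
python3 -m handwheel '[[0.02,[0.0014,0,-0.0005],0.08],[0.02,[0.0016,0,-0.0007],0.15],[0.02,[0.0016,0,-0.0007],0.15]]'; python3 m.py 627.4 157.8 148 88.5; python3 -c "
from h import *;print(bot.state()['wrist_torque'].round(3))"
```

```text
time_s: 14.12
eef_pos: [631.1, 159.9, 144.6]
tool_rot: [[0.005, 0.47, 0.883], [0.002, 0.883, -0.47], [-1.0, 0.004, 0.004]]
force: [-1.3, -2.2, 11.1]
width: 26.3
t 14.1167 tcp [631.1 159.9 144.6] yaw -28.01 j6 0.635 down [ 0.0049  0.0016 -1.    ] F [-1.3 -2.2 11.1] w 26.3
shift mm [-3.4 -3.6 -2.2] roll -2.034
[-0.589  0.248  0.13 ]
```

```bash
python3 -m handwheel '[[0.02,[0.0014,0,-0.0002],0.08],[0.02,[0.0015,0,-0.0003],0.15],[0.02,[0.0015,0,-0.0003],0.15]]'; python3 m.py 627.4 157.8 148 88.5; python3 -c "
from h import *;print(bot.state()['wrist_torque'].round(3))"
```

```text
time_s: 14.37
eef_pos: [631.5, 159.9, 144.6]
tool_rot: [[0.007, 0.599, 0.8], [0.001, 0.8, -0.6], [-1.0, 0.006, 0.005]]
force: [-0.5, -1.5, 11.3]
width: 26.1
t 14.3667 tcp [631.5 159.9 144.6] yaw -36.84 j6 0.789 down [ 0.0075  0.0014 -1.    ] F [-0.5 -1.5 11.3] w 26.1
shift mm [-3.4 -4.1 -2. ] roll -2.188
[-0.451  0.227  0.176]
```

```bash
python3 -m handwheel '[[0.02,[0.0014,0,0],0.07],[0.02,[0.0015,0.0003,0],0.12],[0.02,[0.0015,0.0003,0],0.12]]'; python3 m.py 627.4 157.8 148 88.5; python3 -c "
from h import *;print(bot.state()['wrist_torque'].round(3))"
```

```text
time_s: 14.62
eef_pos: [631.9, 159.9, 144.6]
tool_rot: [[0.009, 0.693, 0.721], [0.001, 0.721, -0.693], [-1.0, 0.007, 0.006]]
force: [-3.2, -1.1, 12.7]
width: 26.1
t 14.6167 tcp [631.9 159.9 144.6] yaw -43.86 j6 0.913 down [ 8.7e-03  9.0e-04 -1.0e+00] F [-3.2 -1.1 12.7] w 26.1
shift mm [-3.5 -4.6 -1.7] roll -2.31
[-0.636  0.828  0.208]
```

The sink stopped at z=144.6, and torque has climbed from 0.09 to 0.21 N·m with no further travel, so the screw is at its stop. Unwind, then lift.

```bash
python3 -m handwheel '[[0.02,[0.0005,0,0],-0.1],[0.02,[0.0005,0,0],-0.2],[0.02,[0.0005,0,0],-0.3],[0.02,[0.0005,0,0],-0.4],[0.02,[0.0005,0,0],-0.4]]'; python3 m.py 627.4 157.8 148 88.5; python3 -c "
from h import *;print(bot.state()['wrist_torque'].round(3))"
```

```text
time_s: 15.03
eef_pos: [632.0, 160.2, 144.8]
tool_rot: [[0.009, 0.352, 0.936], [0.001, 0.936, -0.352], [-1.0, 0.005, 0.008]]
force: [-1.9, 2.1, 5.1]
width: 25.7
t 15.0333 tcp [632.  160.2 144.8] yaw -20.59 j6 0.506 down [ 0.0095  0.0015 -1.    ] F [-1.9  2.1  5.1] w 25.7
shift mm [-3.3 -3.9 -3.4] roll -1.904
[ 0.368  0.256 -0.048]
```

```bash
python3 -m handwheel '[[0.02,[-0.003,0,0],0.04],[0.02,[-0.012,0,0],0.04],[0.02,[-0.024,0.0,0],0.04],[0.02,[-0.036,0,0],0.04],[0.02,[-0.04,0,0],0.04],[0.02,[-0.04,0,0],0.04]]';  python3 m.py 627.4 157.8 148 88.5; python3 tip.py w7
python3 - <<'E'
from h import *
np.set_printoptions(precision=2,suppress=True)
z=np.load('w7.npz',allow_pickle=True);p,d,c=z['p'],z['d'],z['c'].item(); P=cloud(c,d)
m=(np.hypot(P[...,0]-629,P[...,1]-158.6)<8)&(P[...,2]<62)&(P[...,2]>45); print(m.sum(),P[m].mean(0),np.percentile(P[m][:,2],[10,50,90,98]))
E
```

```text
time_s: 15.53
eef_pos: [632.1, 160.2, 186.8]
tool_rot: [[0.012, 0.388, 0.921], [0.002, 0.921, -0.388], [-1.0, 0.007, 0.011]]
force: [-0.1, 0.2, -2.4]
width: 26.3
t 15.5333 tcp [632.1 160.2 186.8] yaw -22.86 j6 0.546 down [ 0.0124  0.0019 -0.9999] F [-0.1  0.2 -2.4] w 26.3
shift mm [38.7 -4.3 -3.8] roll -1.944
[631.8 160.2 185.7] [-0.7  0.3 -0.7]
screw 321.2867839381846 203.79276744336386
crop 281 173
205 [628.99 158.42  51.44] [48.51 52.03 52.95 53.69]
```

View pics/w7c.png

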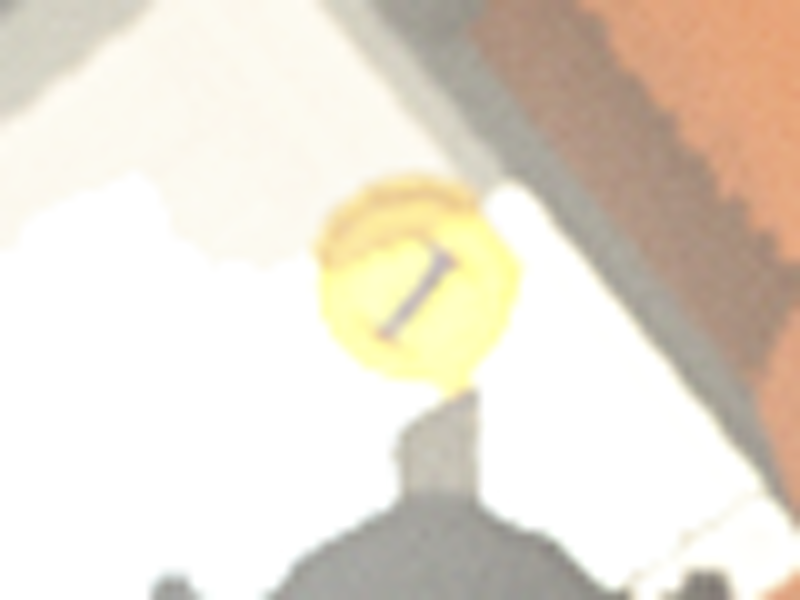

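In the crop, the slot runs (383,338)–(448,258), yaw ≈29°, which is about 1.55 rad turned. The head top is at about 53 mm, as it should be when home. The reverse torque during the unwind came near the screw's own friction, so I'll reseat and retighten to be sure.

```bash
python3 - <<'E'
from h import *
np.set_printoptions(precision=2,suppress=True)
c=np.load('w7.npz',allow_pickle=True)['c'].item(); s=bot.state(); R=np.array(s['tool_rot']);T=np.array(s['eef_pos'])
def onplane(u,v,h):
    r=world(c,np.ones(1),[u],[v])[0]-c['origin']; return c['origin']+r*((h-c['origin'][2])/r[2])
a=onplane(281+39.8-.4,173+43.-.4,T[2]-96);b=onplane(281+47.5-.4,173+39.2-.4,T[2]-96)
e=(b-a)[:2];print(a,b,np.linalg.norm(e),np.degrees(np.arctan2(e[1],e[0])))
n=np.array([-e[1],e[0]])/np.linalg.norm(e); y=R[:2,1]; n*=-np.sign(n@y); tip=(a+b)[:2]/2+n
sc=onplane(281+41.6-.4,173+29.8-.4,53.)
a1=onplane(281+38.3-.4,173+33.8-.4,53.);b1=onplane(281+44.8-.4,173+25.8-.4,53.);f=b1-a1;print('slot yaw',np.degrees(np.arctan2(f[1],f[0])))
print('tip',tip,'tip-TCP toolframe',R.T@np.array([*(tip-T[:2]),-96]),'screw',sc)
off=tip-T[:2]; 
for w in [0.]:
    th=np.radians(w+22.86); o=np.array([[np.cos(th),-np.sin(th)],[np.sin(th),np.cos(th)]])@off
    print('TCP at yaw 0:',sc[:2]-o, 'untilted part aside')
E
python3 m.py 629.2 160 165 0
```

```text
[628.09 158.17  89.71] [635.46 158.73  89.71] 7.383665063293161 4.381876359988793
slot yaw 28.980705916302313
tip [631.85 157.45] tip-TCP toolframe [95.99 -3.04  0.24] screw [630.13 158.75  53.  ]
TCP at yaw 0: [628.98 161.24] untilted part aside
t 15.5833 tcp [631.8 160.2 185.7] yaw -22.86 j6 0.546 down [ 0.011   0.0017 -0.9999] F [-0.7  0.3 -0.7] w 26.1
shift mm [20.7 -1.3 -2.5] roll -0.399
```

```bash
python3 -m handwheel '[[0.02,[0.003,-0.0008,-0.0015],-0.1],[0.02,[0.012,-0.0008,-0.0027],-0.2],[0.02,[0.02,-0.0008,-0.0027],-0.3],[0.02,[0.03,-0.0008,-0.0027],-0.4],[0.02,[0.033,-0.0008,-0.0027],-0.4],[0.02,[0.033,-0.0008,-0.0027],-0.4],[0.02,[0.033,-0.0008,-0.0027],-0.4]]'; python3 m.py 629.3 160.6 147 0
```

```text
time_s: 16.17
eef_pos: [629.3, 160.5, 152.6]
tool_rot: [[0.011, 0.002, 1.0], [0.002, 1.0, -0.002], [-1.0, 0.002, 0.011]]
force: [-0.0, 0.3, -0.4]
width: 25.8
t 16.1667 tcp [629.3 160.5 152.6] yaw -0.13 j6 0.15 down [ 0.0105  0.0016 -0.9999] F [-0.   0.3 -0.4] w 25.8
shift mm [ 5.6  0.1 -0.1] roll -0.002
```

```bash
python3 -m handwheel '[[0.02,[0.003,0,0],0],[0.02,[0.0055,0,0],0],[0.02,[0.0075,0,0],0],[0.02,[0.0085,0,0],0],[0.02,[0.0085,0,0],0]]'; python3 m.py 629.3 160.6 147 0
```

```text
time_s: 16.58
eef_pos: [629.5, 160.6, 144.8]
tool_rot: [[0.011, 0.003, 1.0], [0.002, 1.0, -0.003], [-1.0, 0.002, 0.011]]
force: [-1.5, -0.9, 5.0]
width: 25.9
t 16.5833 tcp [629.5 160.6 144.8] yaw -0.15 j6 0.151 down [ 0.0112  0.0017 -0.9999] F [-1.5 -0.9  5. ] w 25.9
shift mm [-2.2  0.  -0.2] roll -0.003
```

Seated on the floor again (144.8). Retighten.

```bash
python3 -m handwheel '[[0.02,[0.0015,0,0],0.1],[0.02,[0.0015,0,0],0.2],[0.02,[0.0015,0,0],0.3],[0.02,[0.0015,0,0],0.4],[0.02,[0.0015,0,0],0.5],[0.02,[0.0015,0,0],0.6],[0.02,[0.0015,0,0],0.6]]'; python3 m.py 629.3 160.6 147 0; python3 -c "
from h import *;print(bot.state()['wrist_torque'].round(3))"
```

```text
time_s: 17.17
eef_pos: [631.0, 160.2, 144.7]
tool_rot: [[0.016, 0.572, 0.82], [0.001, 0.82, -0.572], [-1.0, 0.01, 0.012]]
force: [2.5, -2.1, 6.8]
width: 25.9
t 17.1667 tcp [631.  160.2 144.7] yaw -34.9 j6 0.757 down [ 0.0156  0.0014 -0.9999] F [ 2.5 -2.1  6.8] w 25.9
shift mm [-2.3 -0.7 -1.6] roll -0.609
[-0.788 -0.581  0.102]
```

```bash
python3 -m handwheel '[[0.02,[0.0015,0,0],0.1],[0.02,[0.0015,0,0],0.2],[0.02,[0.0015,0,0],0.2]]'; python3 m.py 629.3 160.6 147 0; python3 -c "
from h import *;print(bot.state()['wrist_torque'].round(3))"
```

```text
time_s: 17.42
eef_pos: [632.6, 160.2, 144.7]
tool_rot: [[0.021, 0.728, 0.685], [0.002, 0.685, -0.728], [-1.0, 0.016, 0.013]]
force: [3.8, -0.8, 7.1]
width: 26.1
t 17.4167 tcp [632.6 160.2 144.7] yaw -46.74 j6 0.964 down [ 0.0206  0.0017 -0.9998] F [ 3.8 -0.8  7.1] w 26.1
shift mm [-2.3 -2.1 -2.5] roll -0.816
[-0.275 -0.712  0.069]
```

```bash
python3 -m handwheel '[[0.02,[0.0025,0,0],0.08],[0.02,[0.0025,0,0],0.16],[0.02,[0.0025,0,0],0.16]]'; python3 m.py 629.3 160.6 147 0; python3 -c "
from h import *;print(bot.state()['wrist_torque'].round(3))"
```

```text
time_s: 17.67
eef_pos: [633.8, 160.2, 144.3]
tool_rot: [[0.025, 0.831, 0.556], [0.002, 0.556, -0.831], [-1.0, 0.022, 0.012]]
force: [-0.6, -1.2, 12.8]
width: 26.3
t 17.6667 tcp [633.8 160.2 144.3] yaw -56.22 j6 1.13 down [ 0.0247  0.002  -0.9997] F [-0.6 -1.2 12.8] w 26.3
shift mm [-2.8 -3.5 -2.8] roll -0.981
[-0.417  0.176  0.019]
```

```bash
python3 -m handwheel '[[0.02,[-0.003,0,0],-0.1],[0.02,[-0.012,0,0],-0.1],[0.02,[-0.024,0,0],-0.1],[0.02,[-0.036,0,0],-0.1],[0.02,[-0.045,0,0],-0.1],[0.02,[-0.045,0,0],-0.1]]';  python3 m.py 627.4 157.8 148 88.5; python3 tip.py w8
python3 - <<'E'
from h import *
np.set_printoptions(precision=2,suppress=True)
z=np.load('w8.npz',allow_pickle=True);p,d,c=z['p'],z['d'],z['c'].item(); P=cloud(c,d)
m=(np.hypot(P[...,0]-629,P[...,1]-158.6)<8)&(P[...,2]<62)&(P[...,2]>45); print(m.sum(),P[m].mean(0),np.percentile(P[m][:,2],[10,50,90,98]))
E
```

```text
time_s: 18.17
eef_pos: [633.6, 160.2, 192.3]
tool_rot: [[0.029, 0.772, 0.635], [0.003, 0.635, -0.772], [-1.0, 0.024, 0.016]]
force: [-0.5, 1.0, -0.8]
width: 25.9
t 18.1667 tcp [633.6 160.2 192.3] yaw -50.56 j6 1.031 down [ 0.0288  0.0026 -0.9996] F [-0.5  1.  -0.8] w 25.9
shift mm [44.1 -7.3 -2.8] roll -2.427
[633.1 160.1 191. ] [-0.9 -0.2 -1. ]
screw 321.32558103452845 205.9808038389839
crop 281 175
195 [628.94 158.35  51.31] [48.6  51.74 53.01 53.69]
```

View pics/w8c.png

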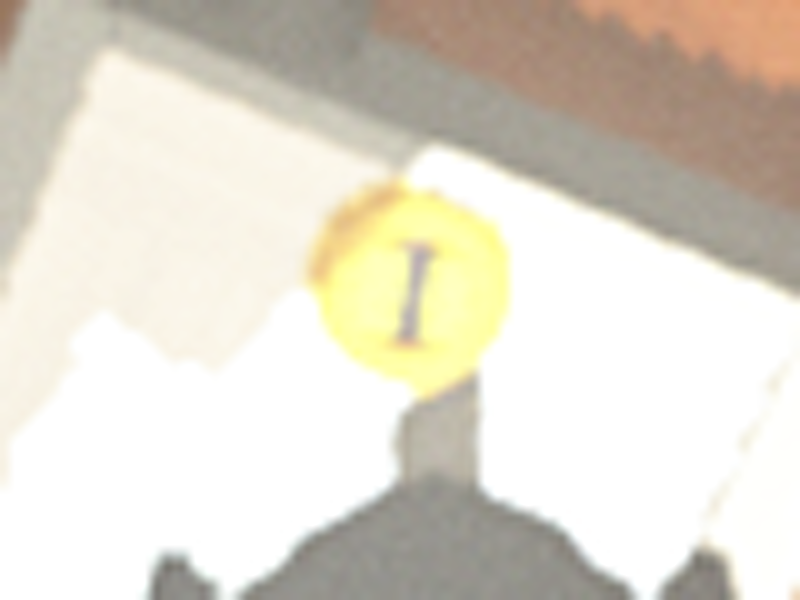

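Slot yaw is about 30° and head top 53.0 mm, both unchanged after the second tightening, so the screw is at its stop. The tip sits at the same place in the tool frame, so the driver hasn't shifted in the grip. Carry it back to the rack.

```bash
python3 -m handwheel '[[0.02,[-0.035,0,0],0],[0.02,[-0.07,-0.01,0.008],-0.12],[0.02,[-0.083,-0.04,0.034],-0.24],[0.02,[-0.083,-0.07,0.061],-0.36],[0.02,[-0.083,-0.1,0.087],-0.48],[0.02,[-0.083,-0.13,0.113],-0.6],[0.02,[-0.083,-0.16,0.139],-0.72],[0.02,[-0.083,-0.19,0.165],-0.84],[0.02,[-0.083,-0.22,0.191],-0.96],[0.02,[-0.083,-0.25,0.218],-1.08],[0.02,[-0.083,-0.28,0.244],-1.2],[0.02,[-0.083,-0.31,0.270],-1.32]]'; python3 m.py 549.5 -332.8 265 65.2
```

```text
time_s: 19.22
eef_pos: [563.5, -241.4, 270.9]
tool_rot: [[0.027, -0.409, 0.912], [0.003, 0.912, 0.41], [-1.0, -0.009, 0.026]]
force: [1.0, -0.1, -1.6]
width: 25.8
t 19.2167 tcp [ 563.5 -241.4  270.9] yaw 24.18 j6 -0.948 down [ 0.0269  0.0026 -0.9996] F [ 1.  -0.1 -1.6] w 25.8
shift mm [  5.3 -77.6 -50.3] roll -0.716
```

```bash
python3 -m handwheel '[[0.02,[0,-0.025,-0.017],-0.12],[0.02,[0,-0.05,-0.034],-0.24],[0.02,[0,-0.07,-0.046],-0.36],[0.02,[0,-0.0776,-0.0503],-0.48],[0.02,[0.01,-0.0776,-0.0503],-0.6],[0.02,[0.03,-0.0776,-0.0503],-0.716],[0.02,[0.05,-0.0776,-0.0503],-0.716],[0.02,[0.06,-0.0776,-0.0503],-0.716],[0.02,[0.06,-0.0776,-0.0503],-0.716],[0.02,[0.06,-0.0776,-0.0503],-0.716]]'; python3 m.py 549.5 -332.8 180 65.2
python3 - <<'E'
from h import *
np.set_printoptions(precision=2,suppress=True)
p,d,c=snap('wrist','w9'); np.savez('w9.npz',p=p,d=d,c=np.array(c,dtype=object)); P=cloud(c,d)
s=bot.state(); T=s['eef_pos']; print(T)
# rack plate rect and hole; depth of tip neighbourhood
m=(abs(P[...,2]-77)<5)&(abs(P[...,0]-555)<45)&(abs(P[...,1]+267)<110); Q=P[m][:,:2].astype(np.float32); print(len(Q),cv2.minAreaRect(Q))
w=(P[...,2]>95)&(P[...,2]<128)&(np.hypot(P[...,0]-T[0],P[...,1]-T[1])<12)
for a in range(88,140,8):
    k=(P[...,2]>a)&(P[...,2]<a+8)&(np.hypot(P[...,0]-552,P[...,1]+332)<15); print(a,k.sum(),P[k].mean(0) if k.any() else '')
# hole: points clearly below plate seen within it
k=(P[...,2]<65)&(np.hypot(P[...,0]-552,P[...,1]+332.5)<14); print('hole px',k.sum(), np.argwhere(k).mean(0)[::-1] if k.any() else '')
def onp(uv,h):
    r=world(c,np.ones(1),[uv[0]],[uv[1]])[0]-c['origin']; return c['origin']+r*((h-c['origin'][2])/r[2])
print('tip by px', onp((324.3,214.2),T[2]-96))
E
```

```text
time_s: 20.05
eef_pos: [551.1, -332.6, 210.2]
tool_rot: [[0.026, -0.907, 0.42], [0.003, 0.42, 0.907], [-1.0, -0.023, 0.014]]
force: [0.0, 0.0, -0.6]
width: 26.1
t 20.05 tcp [ 551.1 -332.6  210.2] yaw 65.16 j6 -1.801 down [ 0.0262  0.0031 -0.9997] F [ 0.   0.  -0.6] w 26.1
shift mm [30.2  2.  -1.2] roll -0.001
[ 551.31 -332.8   210.99]
10144 ((555.362548828125, -266.5634765625), (196.86795043945312, 60.675540924072266), 87.53077697753906)
88 0 
96 0 
104 0 
112 10 [ 554.71 -330.01  116.83]
120 20 [ 553.23 -331.49  125.48]
128 29 [ 552.42 -331.22  132.08]
136 32 [ 551.89 -331.37  139.79]
hole px 8 [322.5 190. ]
tip by px [ 555.84 -332.91  114.99]
```

```bash
python3 -m handwheel '[[0.02,[0.008,0.0025,-0.0012],0],[0.02,[0.02,0.0028,-0.0013],0],[0.02,[0.03,0.003,-0.0014],0],[0.02,[0.03,0.003,-0.0014],0],[0.02,[0.04,0.0033,-0.0015],0],[0.02,[0.048,0.0035,-0.0016],0],[0.02,[0.048,0.0035,-0.0016],0]]'; python3 m.py 548.8 -332.8 120 65.2
```

```text
time_s: 20.68
eef_pos: [548.3, -332.3, 160.9]
tool_rot: [[0.025, -0.907, 0.42], [0.004, 0.42, 0.907], [-1.0, -0.021, 0.014]]
force: [-0.8, 0.7, -2.8]
width: 26.0
t 20.6833 tcp [ 548.3 -332.3  160.9] yaw 65.17 j6 -1.806 down [ 0.0254  0.0037 -0.9997] F [-0.8  0.7 -2.8] w 26.0
shift mm [40.9  0.2 -0.8] roll -0.0
```

```bash
python3 -m handwheel '[[0.02,[0.012,0,0],0],[0.02,[0.024,0,0],0],[0.02,[0.036,0,0],0],[0.02,[0.044,0,0],0],[0.02,[0.044,0,0],0],[0.02,[0.044,0,0],0]]'; python3 m.py 548.8 -332.8 114 65.2
```

```text
time_s: 21.18
eef_pos: [549.3, -332.1, 116.6]
tool_rot: [[0.025, -0.907, 0.42], [0.004, 0.42, 0.907], [-1.0, -0.021, 0.014]]
force: [-0.3, 0.1, -1.1]
width: 25.9
t 21.1833 tcp [ 549.3 -332.1  116.6] yaw 65.17 j6 -1.807 down [ 0.0248  0.0042 -0.9997] F [-0.3  0.1 -1.1] w 25.9
shift mm [ 2.6  0.3 -0.9] roll -0.0
```

```bash
python3 -m handwheel '[[0.02,[0.001,0,0],0],[0.02,[0.002,0,0],0],[0.02,[0.0028,0,0],0],[0.02,[0.0028,0,0],0]]'; python3 m.py 548.8 -332.8 114 65.2
```

```text
time_s: 21.52
eef_pos: [549.6, -332.2, 114.3]
tool_rot: [[0.025, -0.907, 0.42], [0.004, 0.42, 0.908], [-1.0, -0.021, 0.014]]
force: [0.0, 0.4, 1.9]
width: 26.2
t 21.5167 tcp [ 549.6 -332.2  114.3] yaw 65.18 j6 -1.807 down [ 0.0253  0.0037 -0.9997] F [0.  0.4 1.9] w 26.2
shift mm [ 0.2  0.4 -0.9] roll -0.0
```

Collar on the plate. Release gradually, then rise.

```bash
python3 -m handwheel '[[0.03,[0,0,0],0],[0.035,[0,0,0],0],[0.045,[0,0,0],0],[0.055,[0,0,0],0],[0.055,[0,0,0],0],[0.055,[0,0,0],0],[0.055,[-0.01,0,0],0],[0.055,[-0.03,0,0],0],[0.055,[-0.06,0.0,0],0],[0.055,[-0.1,0.0,0],0],[0.055,[-0.12,0.01,0],0],[0.055,[-0.12,0.01,0],0]]'
python3 - <<'E'
from h import *
np.set_printoptions(precision=1,suppress=True)
p,d,c=snap('wrist','w10'); P=cloud(c,d); print(bot.state()['eef_pos'],bot.state()['width'])
m=(np.hypot(P[...,0]-552,P[...,1]+332)<26)&(P[...,2]>139)&(P[...,2]<152); print('wrist top of handle',m.sum(),P[m].mean(0),np.percentile(P[m][:,2],[50,90]))
for cam in ['top','scene']:
    p,d,c=snap(cam,cam+'9'); P=cloud(c,d); z=np.load(cam+'0.npz',allow_pickle=True); P0=cloud(z['c'].item(),z['d'])
    for n,C,lo,hi in [('driver',(553,-333),137,150),('cross',(556,-267),140,158),('socket',(559,-200),115,135)]:
        for q in (P0,P):
            m=(np.hypot(q[...,0]-C[0],q[...,1]-C[1])<26)&(q[...,2]>lo)&(q[...,2]<hi); print(cam,n,m.sum(),q[m].mean(0) if m.any() else '')
    k=(np.hypot(P[...,0]-629,P[...,1]-158)<8)&(P[...,2]>49); print('screw top',k.sum(),np.percentile(P[k][:,2],[50,90]) if k.any() else '')
    f=(np.hypot(P[...,0]-585,P[...,1]-145)<110)&(P[...,2]>46)&(P[...,2]<49); print(cv2.minAreaRect(P[f][:,:2].astype(np.float32)))
    df=np.abs(d-z['d'])>8; df&=(d>0)&(z['d']>0); df=cv2.morphologyEx(df.astype(np.uint8),cv2.MORPH_OPEN,np.ones((3,3)))
    _,_,st,ce=cv2.connectedComponentsWithStats(df); print('changed',[(s[:4].tolist(),int(s[4])) for s in st[1:] if s[4]>25])
E
```

```text
time_s: 22.52
eef_pos: [537.7, -328.8, 239.8]
tool_rot: [[0.031, -0.907, 0.42], [-0.001, 0.42, 0.908], [-1.0, -0.029, 0.012]]
force: [-0.1, -0.1, 0.4]
width: 55.3
[ 537.6 -328.6  237.1] 55.06516634142989
wrist top of handle 564 [ 550.9 -331.8  142.2] [142.3 143.2]
top driver 105 [ 552.5 -332.1  142.2]
top driver 45 [ 546.4 -329.4  141.7]
top cross 59 [ 554.9 -266.1  149.5]
top cross 57 [ 554.6 -265.9  149.8]
top socket 135 [ 557.3 -201.   122.7]
top socket 141 [ 557.4 -200.7  122.7]
screw top 27 [52.4 55.4]
((595.055908203125, 147.08804321289062), (104.10726928710938, 91.81475067138672), 15.199219703674316)
changed [([211, 73, 405, 327], 75914), ([255, 143, 20, 11], 88), ([258, 170, 32, 19], 353), ([0, 333, 25, 19], 277), ([0, 346, 63, 50], 2026)]
scene driver 124 [ 558.  -333.3  142.1]
scene driver 118 [ 557.7 -333.2  142. ]
scene cross 75 [ 561.9 -268.2  148.7]
scene cross 75 [ 561.8 -268.   148.6]
scene socket 135 [ 565.8 -203.1  122.5]
scene socket 135 [ 565.8 -203.3  122.2]
screw top 18 [52.5 53.5]
((596.7781372070312, 146.48252868652344), (105.45433044433594, 93.98689270019531), 15.749444961547852)
changed [([109, 0, 218, 241], 30978), ([399, 0, 57, 79], 2175), ([368, 206, 24, 18], 263)]
```

```bash
python3 -c "
from cell import bot
print(bot.hand_in(), bot.state()['time_s'])"
```

```text
the job is handed in; nothing more can be done
the job is handed in; nothing more can be done
```

The job is done and handed in, in the order asked, with the clock at about 23 s of the 69 s allowed. I pushed the cover to its end stop and turned the screw clockwise until it stopped. The flat driver is hanging in its original hole again.

**Cover:** the box and cover together now measure about 104 mm long, down from 136 mm. The nose is under the screw head.

**Screw:** it stopped sinking while the torque rose from 0.09 to 0.21 N·m. The head top fell from about 56 mm to about 53 mm, which is its height when fully home. The slot had turned about 1.5 rad.

**Driver:** its handle top is within 0.3 mm of where it started in the scene camera.

**Other things:** the other two tools read within 0.4 mm of their start positions. Depth differences showed changes only at the cover and the arm, apart from what the arm hid in the top view.

Three checks were less clean:
- **Reverse torque:** while unwinding the bit I read −0.05 N·m, near the screw's own friction, so I reseated and tightened again. The second time the torque fell back to 0.02 N·m as the tool turned on. The slot angle and head height did not change, so I took the screw to be at its stop.
- **Top camera:** it was partly blocked by the arm at the end, so its driver reading (546 mm in x instead of 552 mm) and its screw-height reading do not count. The scene and wrist cameras agreed with the expected values.
- **Tool tilt:** the tool ended about 1.5–2° off vertical, and the driver still went into its hole without side force.

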